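# Load the vial carrier and hold the reader's gate closed

## Robot

A 7-joint arm with a two-finger parallel gripper is mounted at the origin on the work surface. World frame = base frame: x ahead of the robot, y to its left, z up, the work surface at z = 0. Lengths are in m, angles in rad, forces in N, time in s.
With the tool pointing down it reaches from about 0.4 to 0.875 m from the base axis. Payload 4.4 kg.
Tool frame: the origin (TCP) lies between the finger pads; the fingertips stand 22 mm ahead of it and the grasp point (between the pads) lies 3 mm ahead of it; z points along the fingers, y is the line along which they close (so a half turn about z gives the same grasp; the last joint's range is limited). The gripper opens to 85 mm and grips with 20 to 120 N. Pads are 22 mm wide; open, the fingers measure 114 mm over their backs; the gripper's body (76 mm by 85 mm) begins 54 mm behind the grasp point. The pads swing forward as they close: fully open they stand 13 mm farther back than shut.
Start: joints at [1.188, 0.628, 0.038, 1.517, -0.027, 0.996, -0.02], TCP at [0.203, -0.618, 0.253] pointing down, gripper open.
Joint ranges: [-3.06, 3.06], [-0.37, 2.12], [-1.25, 1.32], [0.18, 2.47], [-1.1, 4.24], [0.23, 1.98], [-2.94, 2.94]. Speed limits (rad/s): [2.57, 2.57, 3.14, 3.14, 3.14, 3.14, 3.14].

## Interface

Orientations are given as a unit quaternion [x, y, z, w].
In Python, from station import r, cams gives the robot as it stands. Calls block until the motion is done:
- r.goto(position, orientation): joint-space move of the TCP to a pose.
- r.servo_line(position, orientation=None, max_speed=0.15, threshold=None): straight line of the TCP; orientation=None keeps the orientation; max_speed is the mean speed in m/s. With threshold (N) it stops when the force on the tool has changed by that much, and returns True; else False.
- r.movej(angles): joint-space move.
- r.command_gripper(opening, f_grip=None): finger opening in m; f_grip is the grip in N (None keeps the last); returns when the fingers have stopped.
- r.sleep(seconds).
- r.ik(position, orientation): joint angles nearest the present ones, or None.
- cams.capture(name): name is "side" or "top"; returns a dict with "pixels" (420x560x3 uint8, red, green, blue), "range_z" (420x560 float32, m along the optical axis (not along the pixel's ray), 0 where there is no reading), "fx", "fy", "cx", "cy" (pixels), "xyz" and "rotation" of the camera in the world. Camera axes: x right, y down, z forward; pixel columns grow to the right and rows downward; lengths in m; the calibration is good to about 2 mm. A picture is of the moment at which its call begins.
A pose or a line that the arm cannot do raises r.PlanningError and nothing moves.
- r.close_job(): hands the job in; it is judged then, once.
Readings, each from a call of its own:
- r.get_time(): time.
- r.get_joint_pos(): joint angles.
- r.get_qd(): joint speeds.
- r.get_tau(): joint torques, N m.
- r.get_position(): TCP position.
- r.get_eef_rot(): TCP orientation.
- r.get_contact_force(): force on the tool from outside, world axes, zero at the start.
- r.get_wrist_torque(): the same for the moment, N m.
- r.get_opening(): finger opening in m.
- r.get_grasp_force(): force on a finger pad.
Only numpy, scipy, OpenCV 4.12 (cv2) and the standard library are available. Lean on these libraries where they do the work, as an engineer would, in place of code of your own. Each camera call takes 0.05 s, during which the arm holds its last target. There are 200 camera calls.

## Task

Lift the vial carrier with the orange handle and set it down, upright and without dropping it, flat inside the white fences of the reading station while the spring gate there still stands open. Then let go of it and swing the gate by its red post against its spring, fully to its stop so that it closes the nest, and finish while holding it there with the fingers on the post. Leave the other carrier, the amber jar and the loose vial where they are.

Things in the scene. Friction and masses are not known exactly. Their poses are not given: they have to be found in the camera images.
- carrier: Vial carrier: cream block 70 (x) x 110 (y) x 45 mm with eight black-capped vials (tops at z = 62) and an ORANGE handle, to be gripped from above: a bar 10 mm thick (x), 108 long (y), 14 high, centre at z = 105, on thin uprights at y = +-51. Origin: centre of the underside, z up. 0.3 to 0.6 kg, loose, same either way round. Its yaw is within 0.5 rad of the world's axes.
- other_carrier: A second carrier of the same shape and size, with a GREY handle and white caps. Leave alone. Either carrier may stand in either place.
- station: Reading station, fixed: grey base plate spanning x = -97..93, y = -100..80 mm of its frame, top 12 mm above the bench. Three white fences, 6 mm thick, rise 20 mm above the plate round the nest: inner faces at x = -39, x = 39, y = 59; the side y = -59 is open for the gate. Black box at x = 67..89, y = 0..60, top at 32 mm. Origin: underside, below the nest's centre; yaw within 0.3 rad.
- nest (a point): Nest centre on top of the base plate (station x = y = 0, 12 mm above the bench), axes as the station's. The seated carrier's origin comes here, its long y axis along the station's y, either way round, with 4 mm of play on each side (the gate bounds the fourth side).
- gate_hinge (a point): Point on the gate's upright hinge axis, station x = 70, y = -65 mm; the pivot is 26 mm across with a coil spring, its top 75 mm above the bench. The gate arm: two aluminium plates, 12 mm thick over all, 145 mm long, 20 to 45 mm above the bench. Closed it points from the hinge along station -x; open it is turned 1.1 rad from there towards station -y.
- gate (a joint): Gate angle, rad: 0 = open at rest, 1.1 = at its stop, nest closed. Closing turns it clockwise seen from above about point gate_hinge. Return spring 0.7 N m/rad, preloaded: 0.2 N m when open, 1.0 N m at the stop (7 N at the post). It springs open when let go.
- grip_post: Red upright post to move the gate by: round, 16 mm diameter, 140 mm from the hinge axis, from 49 to 125 mm above the bench. Origin: on the post's axis at bench height; moves with the gate. A sleeve that turns freely about its own axis, so the fingers need not turn with the gate.
- post_top (a point): Centre of the red post's top end, 125 mm above the bench.
- bottle: Bystander: amber glass jar with white cap, 56 mm diameter, 115 mm high. Origin at the underside's centre.
- vial: Bystander: single amber vial with black cap, 26 mm diameter, 50 mm high, standing loose. Origin at the underside's centre.
There are look-alikes about, which are no part of the job. What is shaped like the carrier but pink or yellow is not meant.

How it is judged:
By the outcome, as a careful person would: the job done as asked, in the order asked, and still so for the second after the job is handed in, while the arm keeps its last pose, push and grip.
It also fails if it takes over 54 s, if anything falls off the work surface, if the arm or the gripper's body presses on something with over 40 N, if the wrist force passes 120 N, or if a joint passes its speed limit or range.

## Working session

There is one attempt and no reset: what is moved stays moved. The work goes in short steps, each a Python script; the robot and the scene stay as the last script left them, time stands still between calls to the robot, and variables do not carry over. Pictures are saved under pics/ and viewed, at most 10 in all, crops included, and the job is handed in when it is done.

```bash
mkdir -p pics; ls
cat > h.py <<'E'
import numpy as np, cv2
from station import r, cams
def px2w(c,u,v,z=None):
    """pixel -> world: on plane z if given, else from depth"""
    R=np.array(c["rotation"]); 
    if R.shape!=(3,3):
        from scipy.spatial.transform import Rotation; R=Rotation.from_quat(R).as_matrix()
    d=R@np.array([(u-c["cx"])/c["fx"],(v-c["cy"])/c["fy"],1.]); o=np.array(c["xyz"])
    k=(z-o[2])/d[2] if z is not None else float(c["range_z"][int(round(v)),int(round(u))])
    return o+k*d
def cloud(c):
    v,u=np.mgrid[0:420,0:560]; R=np.array(c["rotation"])
    P=np.stack([(u-c["cx"])/c["fx"],(v-c["cy"])/c["fy"],np.ones(u.shape)],-1)*c["range_z"][...,None]
    return P@R.T+np.array(c["xyz"])
def save(c,n,crop=None,s=1):
    im=c["pixels"][...,::-1]
    if crop: a,b,w,h=crop; im=im[b:b+h,a:a+w]
    cv2.imwrite("pics/"+n,cv2.resize(im,None,fx=s,fy=s,interpolation=cv2.INTER_CUBIC))
E
python3 - <<'E'
from h import *
import pickle
for n in("side","top"):
    c=cams.capture(n); pickle.dump(c,open(n+".pkl","wb")); save(c,n+"0.png",s=1.42)
    print(n,c["xyz"],np.array(c["rotation"]).tolist(),c["fx"],c["cx"],c["cy"])
print(r.get_position(),r.get_eef_rot(),r.get_time())
E
```

```text
pics
side [ 0.04031176 -0.61305007  0.53143283] [0.8242416476289383, -0.2858163047988517, 0.16681775718356337, -0.4594633631893939] 396.8653388143059 283.59178929065513 212.80843199814294
top [ 0.35128454 -0.03241658  1.1284032 ] [0.7125043461122029, -0.6983471755359884, 0.05211871829985824, -0.04395928110091921] 381.9581681925912 281.3273188482147 204.699100429173
[ 0.20235767 -0.61715328  0.25249654] [ 9.87480188e-01  1.57740800e-01 -1.42989538e-04 -8.34809477e-04] 0.1
```

View pics/top0.png

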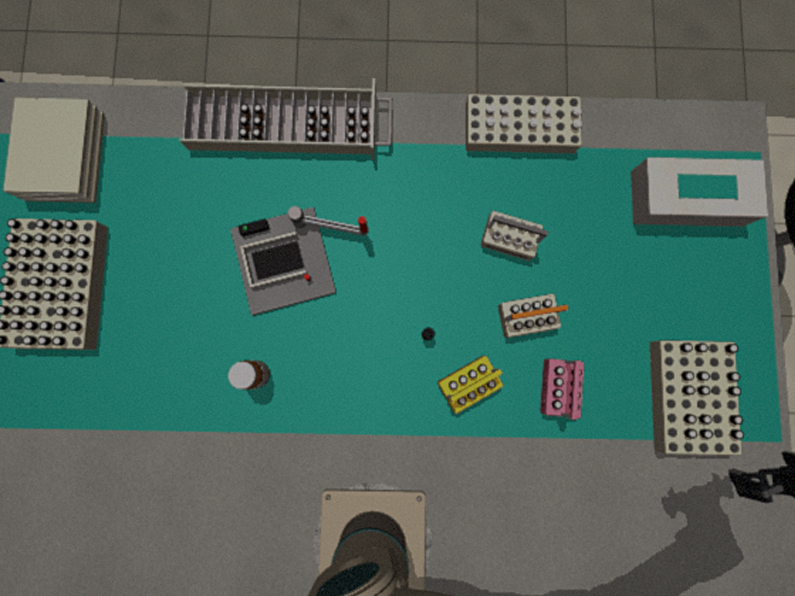

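View pics/side0.png

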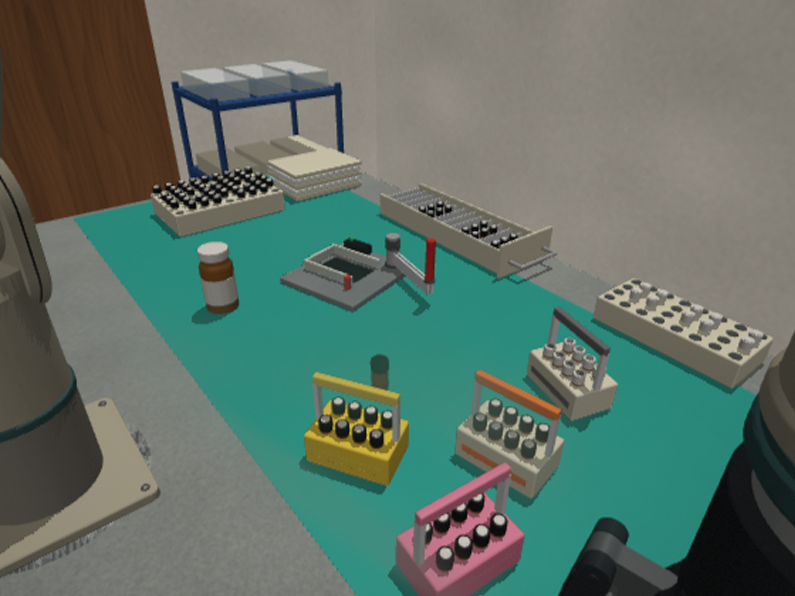

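Top view (×1.42 px): the wanted carrier has an orange bar at (540,312). It could be confused with the grey-handle carrier (515,235), the yellow one (470,385) and the pink one (563,388). The gate's red post is at (363,225), and a short red peg at (307,277) looks like it. The station is at (283,262), the jar at (248,375) and the loose vial at (428,334).

Run:
```python
from h import *
import pickle
from scipy.spatial.transform import Rotation as Ro
from scipy import ndimage as N
ims=[]
for n,cr in (("top",(155,135,250,120)),("side",(190,150,250,220))):
    c=pickle.load(open(n+".pkl","rb")); c["rotation"]=Ro.from_quat(c["rotation"]).as_matrix(); pickle.dump(c,open(n+".pkl","wb"))
    P=cloud(c); h=cv2.cvtColor(c["pixels"],cv2.COLOR_RGB2HSV); H,S,V=[h[...,i].astype(int) for i in range(3)]
    for nm,m in (("orange",(H>=6)&(H<17)&(S>150)&(V>110)),("red",((H<5)|(H>174))&(S>170)&(V>70))):
        L,k=N.label(m)
        for i in range(1,k+1):
            q=L==i
            if q.sum()<12: continue
            v,u=np.nonzero(q); p=P[q]; p=p[c["range_z"][q]>0]; 
            print(n,nm,q.sum(),"uv",u.min(),u.max(),v.min(),v.max(),"xyz med",np.median(p,0).round(4),"min",np.percentile(p,5,0).round(4),"max",np.percentile(p,95,0).round(4))
    a,b,w,hh=cr; save(c,n+"c.png",cr,3.2 if n=="top" else 2.7)
```

```text
top orange 129 uv 361 399 215 224 xyz med [ 0.457  -0.3058  0.1126] min [ 0.446  -0.3544  0.109 ] max [ 0.4663 -0.261   0.1153]
top red 20 uv 253 256 153 157 xyz med [0.6217 0.031  0.1261] min [0.6169 0.028  0.123 ] max [0.6279 0.0364 0.1283]
top red 14 uv 214 217 193 196 xyz med [0.5261 0.1468 0.0386] min [0.5222 0.1425 0.0282] max [0.5323 0.1526 0.0402]
side orange 343 uv 336 394 261 294 xyz med [ 0.4561 -0.3341  0.1124] min [ 0.4447 -0.3608  0.1037] max [ 0.4639 -0.2709  0.1141]
side orange 76 uv 325 349 314 328 xyz med [ 0.417  -0.2982  0.0209] min [ 0.4128 -0.3179  0.0172] max [ 0.4212 -0.2771  0.0243]
side orange 33 uv 360 369 334 341 xyz med [ 0.4273 -0.3518  0.021 ] min [ 0.4259 -0.3588  0.0179] max [ 0.4292 -0.344   0.0251]
side red 153 uv 300 306 168 197 xyz med [0.6175 0.0258 0.0914] min [0.6137 0.0229 0.0565] max [0.6238 0.0313 0.1258]
```

View pics/topc.png

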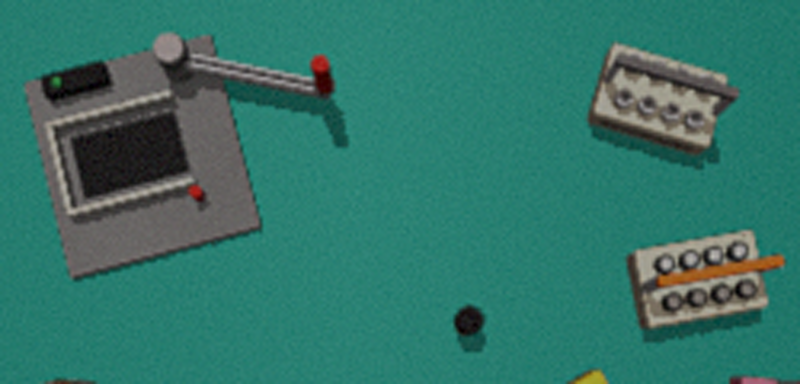

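View pics/sidec.png

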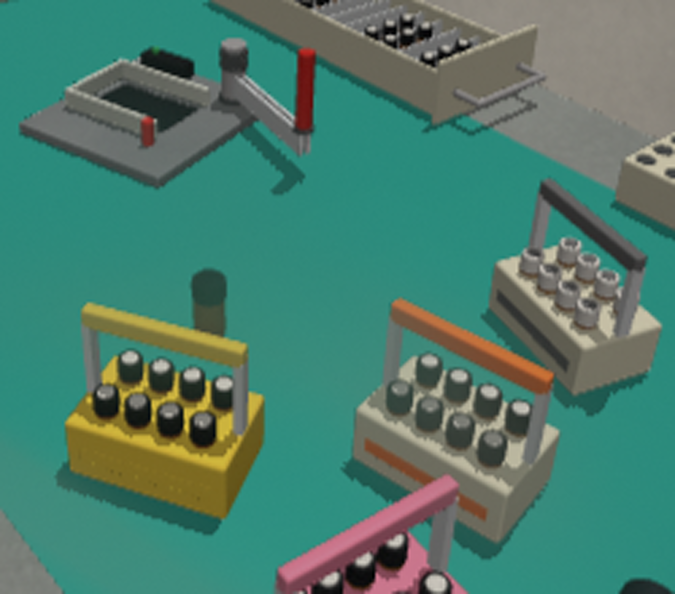

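The crops confirm the choice: cream block, black caps and an orange bar (side crop 470,345; top crop 720,270). The gate is open, with its tall red post at (320,75) in the top crop. The short red peg at the fence end (197,192) is not the post. Next I'll fit the poses using both views.

Run:
```python
from h import *
import pickle
from scipy.optimize import least_squares as LS
T=pickle.load(open("top.pkl","rb"));S=pickle.load(open("side.pkl","rb"))
def proj(c,p):
    q=(np.array(p)-c["xyz"])@c["rotation"]; return q[...,:2]/q[...,2:]*c["fx"]+[c["cx"],c["cy"]]
def full(uv,s,o): return (np.array(uv)+.5)/s-.5+o
tp=full([[26,86],[212,37],[260,228],[73,277],[168,48],[50,123],[70,213],[320,63]],3.2,[155,135])
tm=np.array([[93,80,12],[93,-100,12],[-97,-100,12],[-97,80,12],[70,-65,75],[45,65,32],[-45,65,32],[6.5,-189.8,125]])/1e3
sp=full([[22,127],[157,184],[233,45],[307,52],[68,93],[155,127]],2.7,[190,150])
sm=np.array([[-97,80,12],[-97,-100,12],[70,-65,75],[6.5,-189.8,125],[-45,65,32],[-45,-59,32]])/1e3
def W(x,m):
    a=x[2];return np.c_[m[:,0]*np.cos(a)-m[:,1]*np.sin(a)+x[0],m[:,0]*np.sin(a)+m[:,1]*np.cos(a)+x[1],m[:,2]+(x[3] if len(x)>3 else 0)]
fT=lambda x:(proj(T,W(x,tm))-tp).ravel(); fS=lambda x:(proj(S,W(x,sm))-sp).ravel()
for nm,f,x0 in(("T",fT,[.56,.18,.2]),("S",fS,[.56,.18,.2]),("both",lambda x:np.r_[fT(x),fS(x)],[.56,.18,.2,0])):
    o=LS(f,x0,loss="soft_l1"); print(nm,o.x.round(4)); print(f(o.x).reshape(-1,2).round(1).tolist())
# bar: pixel ends/centroid. mask fit
for n,c in(("top",T),("side",S)):
    h=cv2.cvtColor(c["pixels"],cv2.COLOR_RGB2HSV).astype(int)
    m=(h[...,0]>=6)&(h[...,0]<17)&(h[...,1]>130)&(h[...,2]>90); m[300:]=0
    P=cloud(c)[m]; P=P[(P[:,2]>.095)&(P[:,2]<.13)]
    d=np.linalg.svd((P-P.mean(0))[:,:2])[2][0]; t=(P-P.mean(0))[:,:2]@d
    print(n,len(P),"mid",(P[:,:2].mean(0)+d*(t.min()+t.max())/2).round(4),"len",np.ptp(t).round(4),"yaw",np.arctan2(-d[0],d[1])if d[1]>0 else np.arctan2(d[0],-d[1]),"z",np.percentile(P[:,2],[2,50,98]).round(4))
    v,u=np.nonzero(m&(np.abs(cloud(c)[...,2]-.112)<.02)); print(cv2.minAreaRect(np.c_[u,v].astype(np.float32)))
# triangulate bar end pixels with both views: carrier model fit to minAreaRect midpoints
```

```text
T [0.5631 0.2106 0.2892]
[[-0.4, -0.9], [0.0, -1.0], [0.9, -0.3], [-0.3, 0.6], [0.6, -0.1], [-1.2, -0.0], [-0.3, 1.3], [0.5, 0.3]]
S [0.5584 0.2063 0.287 ]
[[-1.8, -0.7], [0.4, -0.8], [0.5, 0.6], [0.1, 1.1], [-1.8, -0.4], [1.3, 0.1]]
both [ 0.5637  0.2119  0.2872 -0.0046]
[[-0.3, -0.8], [-0.1, -0.7], [0.6, -0.2], [-0.5, 0.5], [0.5, 0.2], [-1.2, 0.1], [-0.4, 1.3], [0.1, 0.6], [-0.9, -0.6], [1.0, -0.9], [0.8, 0.9], [0.1, 1.4], [-1.0, -0.2], [1.9, 0.2]]
top 144 mid [ 0.457  -0.3082] len 0.1071 yaw 0.1903557880162703 z [0.1073 0.1125 0.1157]
((379.52593994140625, 219.1506805419922), (3.6699891090393066, 39.79220199584961), 80.21759033203125)
side 463 mid [ 0.4524 -0.3117] len 0.1056 yaw 0.18572357799627923 z [0.1016 0.1119 0.1144]
((273.9510192871094, 237.39349365234375), (262.9457702636719, 10.325546264648438), 24.298070907592773)
```

```bash
cat >> h.py <<'E'
from scipy.spatial.transform import Rotation as Ro
def down(a): return (Ro.from_euler("z",a)*Ro.from_euler("x",np.pi)).as_quat()
E
python3 - <<'E'
from h import *
x,y,yaw=.4565,-.308,.19
for k in (-1,1):
    js=[r.ik([x,y,.22],down(yaw+k*np.pi/2)),r.ik([.563,.21,.27],down(.288+k*np.pi/2)),r.ik([.623,.03,.11],down(.288+k*np.pi/2)),r.ik([.52,.12,.11],down(.288+k*np.pi/2))]
    print(k,[None if j is None else np.round(j,2).tolist() for j in js])
print(r.get_time())
E
```

```text
-1 [[0.22, 0.57, 0.5, 1.84, -0.36, 0.81, -2.05], [0.19, 0.74, -1.06, 1.62, 0.69, 1.19, 2.41], [-0.37, 0.82, 0.46, 1.72, -0.51, 0.73, -2.49], [-0.57, 0.73, 0.46, 1.97, -0.57, 0.57, -2.58]]
1 [[0.76, 0.54, -0.33, 1.83, 0.23, 0.81, 0.5], [0.01, 0.61, -0.68, 1.63, 0.43, 1.05, -0.51], [0.12, 0.79, -0.35, 1.71, 0.38, 0.72, -0.14], [-0.1, 0.69, -0.28, 1.96, 0.35, 0.54, -0.32]]
0.1
```

Run:
```python
from h import *
import pickle
x,y,yaw=.4565,-.308,.19
q=down(yaw+np.pi/2)
r.command_gripper(.06,60)
r.goto([x,y,.20],q)
print("hit",r.servo_line([x,y,.106],q,max_speed=.1,threshold=8), r.get_position())
r.command_gripper(0.0,60)
print("open",r.get_opening(),r.get_grasp_force(),r.get_contact_force())
r.servo_line([x,y,.15],q,max_speed=.08)
print(r.get_opening(),r.get_grasp_force(),r.get_contact_force(),r.get_time())
ims=[]
for n in("side","top"):
    c=cams.capture(n); c["rotation"]=Ro.from_quat(c["rotation"]).as_matrix(); pickle.dump(c,open(n+"1.pkl","wb")); ims.append(c["pixels"][130:370,240:440,::-1])
cv2.imwrite("pics/lift.png",cv2.resize(np.hstack(ims),None,fx=2,fy=2,interpolation=cv2.INTER_CUBIC))
```

```text
hit False [ 0.45694478 -0.30820952  0.10654454]
open 0.009041058923937223 59.3703818321228 [-1.98566628  0.36828339  3.419296  ]
0.008957132231456407 58.37730646133423 [-0.26278086  0.29739264 -3.76773936] 4.275
```

View pics/lift.png

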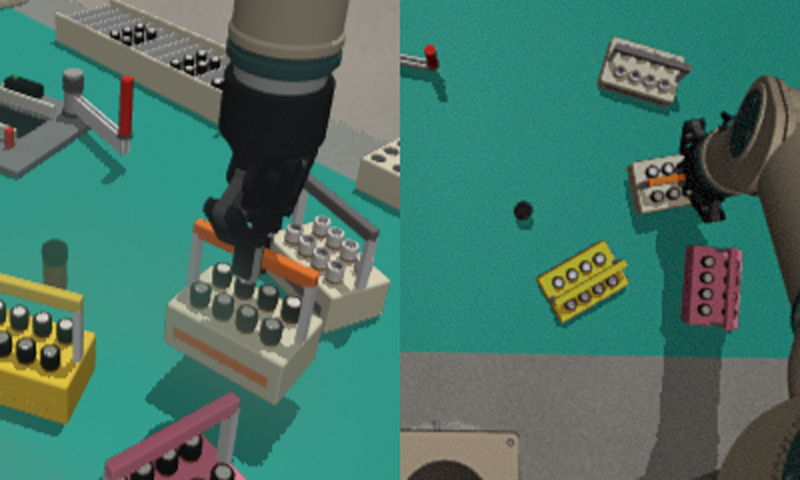

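The carrier hangs upright from the bar (left half 245,320) and nothing else has moved. I'll carry it over the nest and check the fit there.

Run:
```python
from h import *
import pickle
X,Y,A=.5625,.210,.288
q0=down(.19+np.pi/2);q=down(A+np.pi/2)
r.servo_line([.4565,-.308,.26],q0,max_speed=.2)
r.servo_line([X,Y,.26],q,max_speed=.2)
r.servo_line([X,Y,.160],q,max_speed=.12)
print(r.get_position(),r.get_opening(),r.get_time())
ims=[]
for n,(u,v) in(("side",(190,110)),("top",(150,120))):
    c=cams.capture(n); c["rotation"]=Ro.from_quat(c["rotation"]).as_matrix(); pickle.dump(c,open(n+"2.pkl","wb")); ims.append(c["pixels"][v:v+120,u:u+130,::-1])
cv2.imwrite("pics/hover.png",cv2.resize(np.hstack(ims),None,fx=3,fy=3,interpolation=cv2.INTER_CUBIC))
```

```text
[0.56308755 0.21035246 0.16073703] 0.009155605878325845 8.85
```

View pics/hover.png

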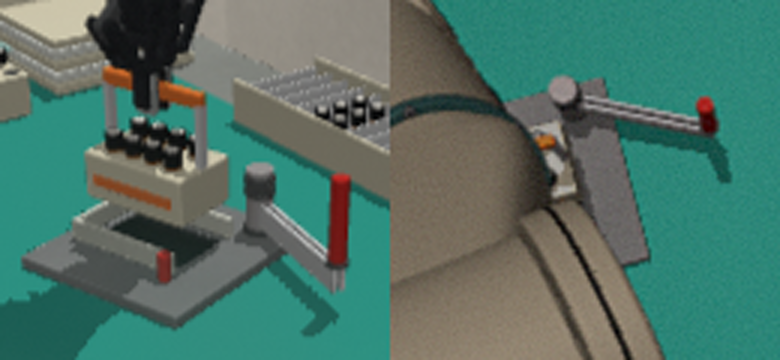

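Run:
```python
from h import *
import pickle
c=pickle.load(open("side2.pkl","rb")); save(c,"hz.png",(194,125,100,95),6.3)
```

```text
(no output)
```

View pics/hz.png

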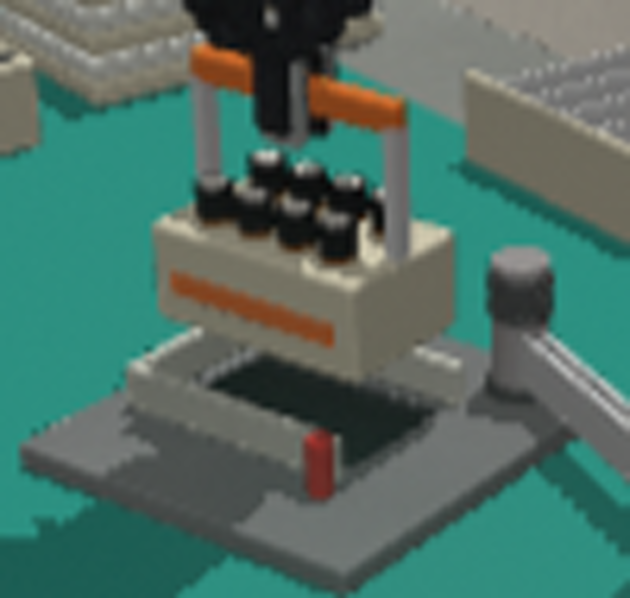

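Side view: the carrier is upright above the nest, with its bottom front corners at (160,310) and (362,378). The fence corner is at (128,367), the far fence end at (465,363) and the hinge top at (521,262). I'll fit both poses in this one view so the camera bias cancels.

Run:
```python
from h import *
import pickle
from scipy.optimize import least_squares as LS
S=pickle.load(open("side2.pkl","rb"));T0=pickle.load(open("top.pkl","rb"))
def proj(c,p):
    q=(np.array(p)-c["xyz"])@c["rotation"]; return q[...,:2]/q[...,2:]*c["fx"]+[c["cx"],c["cy"]]
def W(x,m,z=0):
    a=x[2];return np.c_[m[:,0]*np.cos(a)-m[:,1]*np.sin(a)+x[0],m[:,0]*np.sin(a)+m[:,1]*np.cos(a)+x[1],m[:,2]+z]
F=lambda uv:(np.array(uv)+.5)/6.3-.5+[194,125]
cp=F([[160,310],[362,378],[453,310],[155,225],[360,290],[455,232]])
cm=np.array([[-35,55,0],[-35,-55,0],[35,-55,0],[-35,55,45],[-35,-55,45],[35,-55,45]])/1e3
sp=F([[22,450],[345,577],[580,430],[128,367],[466,362],[521,262]])
sm=np.array([[-97,80,12],[-97,-100,12],[93,-100,12],[-45,65,32],[45,-59,32],[70,-65,75]])/1e3
for z in(.050,.054):
    o=LS(lambda x:(proj(S,W(x,cm,z))-cp).ravel(),[.56,.21,.288]);print("carrier",z,o.x.round(4),o.fun.round(1).tolist())
o=LS(lambda x:(proj(S,W(x,cm,x[3]))-cp).ravel(),[.56,.21,.288,.05]);print("carrier zfree",o.x.round(4))
o=LS(lambda x:(proj(S,W(x,sm))-sp).ravel(),[.56,.21,.288]);print("station",o.x.round(4),o.fun.round(1).tolist())
o=LS(lambda x:(proj(S,W(x,sm,x[3]))-sp).ravel(),[.56,.21,.288,0]);print("station zfree",o.x.round(4))
# depth: plate z, fence & carrier faces
for n in("side","top"):
    for k in("","2"):
        c=pickle.load(open(n+k+".pkl","rb"));P=cloud(c).reshape(-1,3);a=.288
        d=P-[.5625,.21,0];L=np.c_[d[:,0]*np.cos(a)+d[:,1]*np.sin(a),-d[:,0]*np.sin(a)+d[:,1]*np.cos(a),P[:,2]]
        pl=L[(L[:,0]>-90)&(L[:,0]<-.055)&(L[:,0]>-.09)&(abs(L[:,1])<.07)];print(n,k,"plate z",np.median(pl[:,2]).round(4))
        f=L[(abs(L[:,0]+.045)<.012)&(abs(L[:,1])<.04)&(L[:,2]>.018)&(L[:,2]<.028)]
        print(" fence outer face x",len(f),np.median(f[:,0]).round(4) if len(f) else 0)
        f=L[(abs(L[:,0])<.05)&(abs(L[:,1])<.04)&(L[:,2]>.062)&(L[:,2]<.09)]
        print(" carrier face x",len(f),np.median(f[:,0]).round(4) if len(f) else 0)
        f=L[(abs(L[:,0]-.005)<.02)&(abs(L[:,1]+.055)<.02)&(L[:,2]>.062)&(L[:,2]<.09)]
        print(" carrier end y",len(f),np.median(f[:,1]).round(4) if len(f) else 0)
        f=L[(abs(L[:,1]-.062)<.012)&(abs(L[:,0])<.036)&(L[:,2]>.029)&(L[:,2]<.037)]
        print(" rear fence top y",len(f),np.median(f[:,1]).round(4) if len(f) else 0)
        f=L[(abs(L[:,0])<.06)&(abs(L[:,1])<.04)&(L[:,2]>.029)&(L[:,2]<.037)]
        for s in(-1,1):
            g=f[f[:,0]*s>.03]; print(" side fence top x",s,len(g),np.median(g[:,0]).round(4) if len(g) else 0)
```

```text
carrier 0.05 [0.5708 0.2212 0.3265] [-0.2, 0.9, -0.0, 0.5, 0.8, 1.5, -0.6, -0.8, -0.2, -1.2, 0.3, -1.2]
carrier 0.054 [0.5663 0.2142 0.3234] [-0.4, 0.9, -0.0, 0.6, 1.0, 1.5, -0.8, -0.9, -0.2, -1.2, 0.5, -1.3]
carrier zfree [0.5878 0.2479 0.3377 0.0347]
station [0.5571 0.2087 0.2876] [-1.9, -0.2, -1.1, 0.6, 4.8, -5.2, -1.7, 0.7, 0.9, 1.6, -0.7, 0.6]
station zfree [ 0.5802  0.2441  0.2864 -0.0235]
side  plate z 0.0135
 fence outer face x 61 -0.0456
 carrier face x 0 0
 carrier end y 0 0
 rear fence top y 50 0.062
 side fence top x -1 56 -0.0447
 side fence top x 1 55 0.0392
side 2 plate z 0.0137
 fence outer face x 70 -0.0454
 carrier face x 213 -0.0356
 carrier end y 91 -0.0554
 rear fence top y 24 0.0619
 side fence top x -1 54 -0.0449
 side fence top x 1 11 0.0399
top  plate z 0.0133
 fence outer face x 21 -0.0427
 carrier face x 0 0
 carrier end y 0 0
 rear fence top y 57 0.0629
 side fence top x -1 60 -0.0401
 side fence top x 1 61 0.0434
top 2 plate z 0.6262
 fence outer face x 0 0
 carrier face x 3 -0.0326
 carrier end y 14 -0.056
 rear fence top y 0 0
 side fence top x -1 0 0
 side fence top x 1 0 0
```

Run:
```python
from h import *
import pickle
c=pickle.load(open("side2.pkl","rb"));P=cloud(c).reshape(-1,3);a=.288
d=P-[.5625,.21,0];L=np.c_[d[:,0]*np.cos(a)+d[:,1]*np.sin(a),-d[:,0]*np.sin(a)+d[:,1]*np.cos(a),P[:,2]]
def fit(nm,m,i,j):
    f=L[m]; s=f
    for _ in range(3):
        p=np.polyfit(s[:,i],s[:,j],1); e=s[:,j]-np.polyval(p,s[:,i]); s=s[abs(e)<2*e.std()+1e-4]
    print(nm,len(s),p.round(4),"tilt",np.polyfit(s[:,2],s[:,j],1)[0].round(3))
fit("fence",(abs(L[:,0]+.045)<.008)&(abs(L[:,1]-.01)<.045)&(L[:,2]>.016)&(L[:,2]<.028),1,0)
fit("carrier front",(abs(L[:,0]+.035)<.01)&(abs(L[:,1])<.05)&(L[:,2]>.058)&(L[:,2]<.094),1,0)
fit("carrier end",(abs(L[:,1]+.055)<.01)&(abs(L[:,0])<.03)&(L[:,2]>.058)&(L[:,2]<.094),0,1)
fit("rear fence",(abs(L[:,1]-.062)<.01)&(abs(L[:,0])<.035)&(L[:,2]>.026)&(L[:,2]<.037),0,1)
f=L[(abs(L[:,0])<.05)&(abs(L[:,1])<.06)&(L[:,2]>.040)&(L[:,2]<.11)];print(np.percentile(f[:,2],[1,99]))
```

```text
fence 90 [-0.0048 -0.0454] tilt 0.017
carrier front 328 [-0.0008 -0.0354] tilt -0.0
carrier end 167 [-0.0038 -0.0554] tilt -0.001
rear fence 28 [0.021  0.0619] tilt 0.127
[0.05767678 0.10940252]
```

The carrier and nest line up within 0.5 mm and 0.005 rad, so I'll lower it.

Run:
```python
from h import *
import pickle
X,Y,A=.5625,.210,.288
q=down(A+np.pi/2)
print(r.get_contact_force())
r.servo_line([X,Y,.130],q,max_speed=.08)
print(r.servo_line([X,Y,.112],q,max_speed=.02,threshold=5),r.get_position(),r.get_contact_force(),r.get_time())
c=cams.capture("side"); c["rotation"]=Ro.from_quat(c["rotation"]).as_matrix(); pickle.dump(c,open("side3.pkl","wb")); save(c,"set.png",(194,125,100,95),6.3)
P=cloud(c).reshape(-1,3);a=A
d=P-[X,Y,0];L=np.c_[d[:,0]*np.cos(a)+d[:,1]*np.sin(a),-d[:,0]*np.sin(a)+d[:,1]*np.cos(a),P[:,2]]
f=L[(abs(L[:,1])<.04)&(L[:,0]>-.032)&(L[:,0]<-.027)&(L[:,2]<.08)];print("block top z",np.median(f[:,2]))
```

```text
[-0.26447197  0.16635098 -4.22805726]
True [0.56214967 0.20987394 0.11820281] [-1.86053349 -0.24874333  4.94433324] 10.1
block top z 0.05885911917354694
```

View pics/set.png

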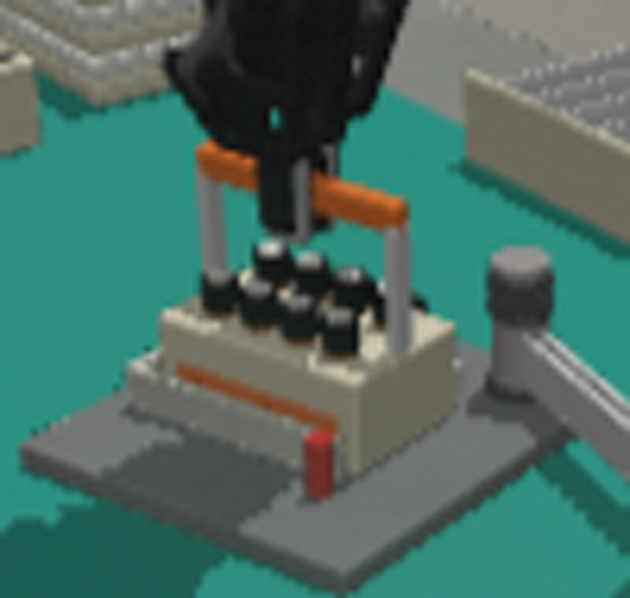

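It is seated: TCP z of 0.1182 matches the expected height, it stands inside the fences in the picture, and the gate is still open. Next I release it and take the post.

```bash
cat >> h.py <<'E'
X,Y,A=.5625,.210,.288
def st(p): return np.r_[Ro.from_euler("z",A).as_matrix()[:2,:2]@np.array(p[:2])+[X,Y],p[2]]
def post(g,z,rad=.14):
    t=1.1-g; return st([.070-rad*np.cos(t),-.065-rad*np.sin(t),z]), down(A+t)
E
python3 - <<'E'
from h import *
r.command_gripper(.05)
q=down(A+np.pi/2)
r.servo_line([X,Y,.25],q,max_speed=.15)
for g in(0,.5,1.1,1.2):
    j=r.ik(*post(g,.103)); print(g,post(g,.103)[0].round(4),None if j is None else np.round(j,2).tolist())
print(r.get_opening(),r.get_contact_force(),r.get_time())
E
```

```text
0 [0.6226 0.0299 0.103 ] [0.04, 0.78, -0.22, 1.71, 0.25, 0.67, -0.5]
0.5 [0.5597 0.0589 0.103 ] [-0.08, 0.72, -0.12, 1.89, 0.15, 0.55, -0.98]
1.1 [0.5138 0.1278 0.103 ] [-0.31, 0.68, 0.02, 1.98, -0.03, 0.48, -1.55]
1.2 [0.5105 0.1414 0.103 ] [-0.35, 0.68, 0.04, 1.98, -0.06, 0.48, -1.65]
0.049999660419436556 [-0.80416211 -0.63930409  0.17365644] 11.65
```

Run:
```python
from h import *
r.goto(*post(0,.22))
print(r.servo_line(post(0,.103)[0],post(0,0)[1],max_speed=.1,threshold=8),r.get_position())
r.command_gripper(0,60)
print("grip",r.get_opening(),r.get_grasp_force(),r.get_contact_force(),r.get_time())
if r.get_opening()>.012:
    for g in np.linspace(0,1.0,6)[1:]:
        r.servo_line(*post(g,.103),max_speed=.1); print(round(g,2),r.get_position().round(4),r.get_contact_force().round(1),round(r.get_opening(),4))
    hit=r.servo_line(*post(1.08,.103),max_speed=.04,threshold=15)
    print(hit,r.get_position().round(4),r.get_contact_force().round(1),r.get_opening(),r.get_time())
```

```text
False [0.62317412 0.0299611  0.10369587]
grip 0.01453020172443022 58.34782361984253 [-1.30967194 -0.12347964  4.91345005] 14.1667
0.2 [0.5971 0.0371 0.1036] [ 2.1 -2.3  4.2] 0.0144
0.4 [0.5723 0.0496 0.1035] [ 2.2 -2.5  5.5] 0.0148
0.6 [0.5503 0.0666 0.1035] [ 1.5 -5.8  6.4] 0.0147
0.8 [0.5321 0.0878 0.1034] [-0.7 -7.   8.3] 0.0144
1.0 [0.5182 0.1121 0.1034] [-1.2 -9.1  9.9] 0.0146
False [0.5143 0.1221 0.1034] [-2.  -8.9 11.4] 0.01439094140711637 16.7667
```

Run:
```python
from h import *
import pickle
for g in(1.1,1.12,1.14,1.16,1.18,1.2,1.22):
    hit=r.servo_line(*post(g,.103),max_speed=.03)
    p=r.get_position(); f=r.get_contact_force()
    d=Ro.from_euler("z",-A).apply(p-np.r_[X,Y,0])*1e3; fs=Ro.from_euler("z",-A).apply(f)
    print(g,d.round(1),fs.round(1),round(1.1-np.arctan2(-65-d[1],70-d[0]),4))
    if fs[1]<-24: break
r.sleep(.3); print(r.get_contact_force(),r.get_opening(),r.get_time())
for n,cr in(("side",(194,125,125,95)),("top",(150,120,125,95))):
    c=cams.capture(n); c["rotation"]=Ro.from_quat(c["rotation"]).as_matrix(); pickle.dump(c,open(n+"4.pkl","wb")); save(c,n+"gate.png",cr,6)
```

```text
1.1 [-71.3 -68.  103.4] [-4.5 -6.  11. ] 1.079
1.12 [-71.4 -65.1 103.4] [-4.7 -7.7 12.8] 1.099
1.14 [-71.4 -62.5 103.4] [-4.7 -6.8 11.8] 1.1176
1.16 [-71.4 -61.7 103.4] [ -5.8 -11.   11.5] 1.1232
1.18 [-71.4 -61.  103.4] [ -6.2 -15.5  12.1] 1.1282
1.2 [-71.3 -60.3 103.4] [ -6.8 -19.4  12.3] 1.1329
1.22 [-71.3 -59.6 103.4] [ -5.5 -24.3  12.6] 1.1382
[  0.43486201 -25.48053206  12.28819901] 0.014594431102605079 18.8167
```

View pics/sidegate.png

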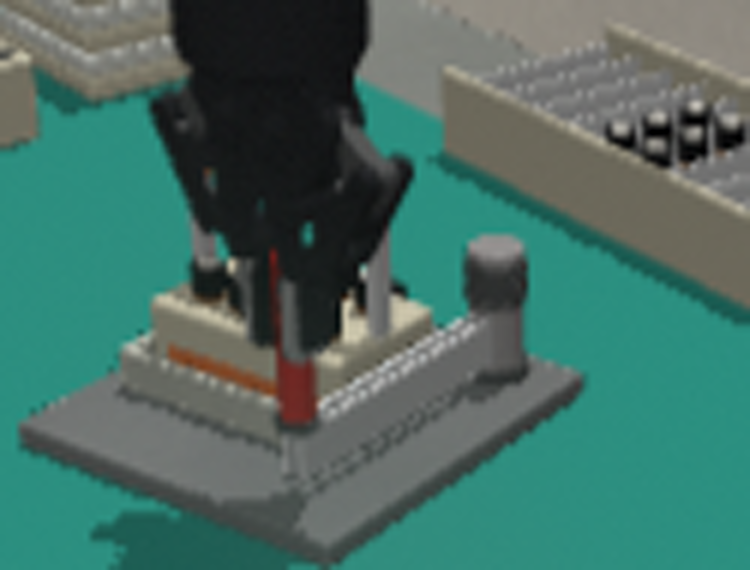

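The side view shows the gate arm closed across the nest's open side. The fingers are on the red post at (297,370) and the carrier is seated behind it. The force rises steeply from about 1.1 rad, so the gate is at its stop.

```bash
python3 -c "
from h import *
r.sleep(.3);print(r.get_contact_force(),r.get_opening(),r.get_time());print(r.close_job())"
```

```text
[  0.78294722 -24.61068035  12.24091592] 0.014435547584022823 19.2167
the job is handed in; nothing more can be done
None
```

The orange-handled carrier is seated upright in the nest and released, the gate is held at its stop by the fingers on the red post, and the job was handed in at 19.2 s of the 54 s allowed (verdict not shown).

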